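# Shift the welding extruder over its purge pan and lock the slide

### The arm

A 6-joint arm with a two-finger parallel gripper is mounted at the origin on the work surface. World frame = base frame: x ahead of the robot, y to its left, z up, the work surface at z = 0. Lengths are in mm, angles in degrees, forces in N, time in s.
With the tool pointing down it reaches from about 350 to 850 mm from the base axis. Payload 8.1 kg.
Tool frame: the origin (TCP) lies at the centre of the arm's flange, where the gripper is bolted on; the fingertips stand 173 mm ahead of it and the grasp point (between the pads) lies 155 mm ahead of it; z points along the fingers, y is the line along which they close (so a half turn about z gives the same grasp; the last joint's range is limited). The gripper opens to 85 mm and grips with 20 to 120 N. Pads are 22 mm wide; open, the fingers measure 114 mm over their backs; the gripper's body (76 mm by 85 mm) begins 54 mm behind the grasp point. The pads swing forward as they close: fully open they stand 13 mm farther back than shut.
Start: joints at [-74.393, 7.471, 85.268, -0, 87.261, -4.893], TCP at [210.149, -562, 404.692] pointing down, gripper open.
Joint ranges: [-169.43, 169.43], [-51.17, 129.36], [1.28, 143.12], [-76.62, 256.62], [0, 156.53], [-152.29, 152.29]. Speed limits (degrees/s): [136.94, 136.94, 159.86, 180, 180, 180].

### API

Orientations are given as [roll, pitch, yaw] about the fixed x, y, z axes, in that order (R = Rz(yaw) Ry(pitch) Rx(roll)).
In Python, from bench import * gives the robot as it stands.
- The arm moves only by the shell command python3 -m jog 'ROWS' [FORCE]. ROWS is text: rows parted by semicolons, each of 7 numbers parted by spaces: the shift along the tool's x, y, z scaled (see below), then the turn, a rotation vector about the tool's x, y, z scaled (see below), then the closure, from -1 (fully open) to 1 (shut). In form: tx ty tz wx wy wz hand; .... A call has 1 to 5 rows; each row shifts and turns the commanded pose from where the row before left it, along the tool's axes as they then stand; what a row does not reach is not made up. The controller multiplies each number of a shift by 0.1 m and each number of a turn by 60 degrees. A row lasts 1/8 s, in which the tool goes at most 62.5 mm and 10.7 degrees, less where a joint would pass 70% of its speed; a pose out of reach is approached as far as the arm can. A call with a number of a shift or a turn outside -1 to 1 is refused whole. A call with a gripper value outside its range is refused whole. The fingers move at their own pace and stop on an object; FORCE is the grip in N (left out, the last holds). Time passes only in rows, so rows that do not move let the fingers close. It gives the time, the measured TCP pose, the force, the opening and the grip force at its end, in the units of the state.
- sense(): the state, without advancing time (a new reading comes with each control period).
- snapshot(name): name is "side" or "top"; returns a dict with "img" (384x512x3 uint8, red, green, blue), "fx", "fy", "cx", "cy" (pixels), "extrinsics" (4x4, takes a point from camera to world coordinates). Camera axes: x right, y down, z forward; pixel columns grow to the right and rows downward; lengths in mm; the calibration is good to about 2 mm. A picture is of the moment at which its call begins. There is no depth.
- hand_in(): hands the job in; it is judged then, once.
The state is a dict: "time": time; "joint_pos": joint angles; "qd": joint speeds; "joint_efforts": joint torques, N m; "tool_pos": TCP position; "tcp_rot": TCP orientation; "ft_force": force on the tool from outside, world axes, zero at the start; "wrist_torque": the same for the moment, N m; "finger_gap": finger opening in mm; "grip_force": force on a finger pad.
Only numpy, scipy, OpenCV 4.12 (cv2) and the standard library are available. Lean on these libraries where they do the work, as an engineer would, in place of code of your own. Each camera call takes 0.05 s, during which the arm holds its last target. There are 200 camera calls.

### The job

The hand extruder's slide is locked by a spring plunger with a red T-handle. Pull the T-handle out, turn it clockwise into its rest notch and let go so that the pin stays out by itself; then, with the pin parked, take the black push handle and slide the carriage to the left, most of the way to the brass index bar's hole. Turn the T-handle back so that the pin comes down on the bar, and ease the carriage along until the pin snaps fully home into the second hole, with the nozzle over the purge pan; leave the other things on the bench where they are.

Things in the scene. Friction and masses are not known exactly. Their poses are not given: they have to be found in the camera images.
- stand: Bolted-down purge stand: base plate 260 x 620 mm, blue end plates, two guide shafts, sloping front flange with the index holes, steel purge pan at its left (+y) end. Origin on the bench under its middle; x to the back, y along the slide to the left, z up. The second hole is in a brass index bar, clamped by hand: its place is not measured and the carriage covers it as the pin comes near, so find it by feel.
- carriage (a joint): Travel of the carriage along the stand's +y, m: 0 = locked at the first hole (as found), 0.138 = end stop. The second hole lies somewhere from 0.098 to 0.122. Carriage and extruder weigh about 4 kg and slide with about 4 N of friction, 2 N more while the released pin rubs on the bar. Locked in a hole it has 1.5 mm of play each way, then holds firm.
- push_handle (a point): Middle of the upright black push handle on the carriage deck: a cylinder 22 mm in diameter, its top 27 mm above this point, the deck 58 mm below; the extruder stands 90 mm and more behind it (+x). Axes as the stand's.
- plunger (a joint): How far the spring pin is drawn out along its axis, m: 0 = fully home in a hole; about 0.010 = released, riding on the bar between the holes; about 0.0125 = parked in the rest notch; past 0.017 the T-handle can turn; 0.022 = stop. The spring pulls it in with 7 N at 0 and 12 N at the stop.
- t_handle (a joint): Turn of the T-handle about the pin's axis, rad, clockwise positive as seen from the handle's end: 0 = cross pin in the deep slots (pin can go home), 1.31 = rest notch, 1.42 = stop. Drawn out, turned past 1.25 and let down, it drops into the rest notch 4.5 mm deep and stays. To turn it back, draw it out past 0.017 again.
- handle_grip (a point): Centre of the red T-handle: a bar 66 mm long, 15 mm wide, 22 mm high. z = the pin's axis, leaning 30 degrees from vertical towards the stand's -x; pull along +z. x runs along the bar: at turn 0 up the slope to the back, parked nearly along the slide. The steel sleeve (34 mm wide) ends 30 mm below this point when the pin is home. It rides on the carriage, 105 mm left (+y) of the push handle.
- nozzle (a point): Tip of the extruder's white welding shoe, 135 mm above the bench; the carriage carries it along +y until it stands over the purge pan.
- brush: Bystander: brush lying in front of the stand; origin under its middle.
- wrench: Bystander: spanner lying in front of the stand; origin under its middle.
- screwdriver: Bystander: screwdriver lying at the right; origin under its middle.
- spare_nozzle: Bystander: brass spare nozzle, 42 mm wide, 60 mm high, standing in front of the stand, left; origin under its middle.
- tape_roll: Bystander: yellow roll of tape, 90 mm wide, 25 mm high; origin under its middle.
- tin: Bystander: tin, 70 mm wide, 80 mm high, standing right of the stand; origin under its middle.
- carton: Bystander: cardboard carton 80 x 70 x 50 mm at the right of the stand; origin under its middle.

How it is judged:
By the outcome, as a careful person would: the job done as asked, in the order asked, and still so for the second after the job is handed in, with the robot touching nothing.
It also fails if it takes over 67 s, if anything falls off the work surface, if the arm or the gripper's body presses on something with over 40 N, if the wrist force passes 120 N, or if a joint passes its speed limit or range.

## Working session

There is one attempt and no reset: what is moved stays moved. The work goes in short steps, Python scripts to look and compute and a shell command to move; the robot and the scene stay as the last step left them, time stands still between calls to the robot, and variables do not carry over. Pictures are saved under pics/ and viewed, at most 10 in all, crops included, and the job is handed in when it is done.

```bash
ls; mkdir -p pics; python3 - <<'E'
from bench import *
import cv2,numpy as np
for n in("side","top"):
    s=snapshot(n); cv2.imwrite(f"pics/{n}0.png",cv2.resize(s["img"][:,:,::-1],(800,600),interpolation=cv2.INTER_CUBIC))
    print(n,s["fx"],s["fy"],s["cx"],s["cy"]);print(np.round(s["extrinsics"],4).tolist())
print(sense())
E
```

```text
pics
side 398.5680776946984 398.5680776946984 251.56043579926333 190.68778186173793
[[-0.9959, -0.0589, 0.0688, 480.3046], [-0.0905, 0.6829, -0.7248, 809.0737], [-0.0043, -0.7281, -0.6855, 880.0846], [0.0, 0.0, 0.0, 1.0]]
top 411.70277222416587 411.70277222416587 256.74694328662264 184.851906683914
[[-0.0267, -0.9946, 0.1008, 427.8281], [-0.9994, 0.0287, 0.0188, 3.461], [-0.0215, -0.1002, -0.9947, 1416.6473], [0.0, 0.0, 0.0, 1.0]]
{'time': 0.1, 'joint_pos': array([-7.43941486e+01,  7.51028221e+00,  8.53253762e+01,  1.48382311e-03,
        8.72611330e+01, -4.89261720e+00]), 'qd': array([ 0.02086753, -0.10181454, -0.13473038, -0.02386975,  0.04939388,
        0.02140794]), 'joint_efforts': array([ 1.67301620e-03, -5.70950425e+01, -5.01942015e+01, -8.65484708e-05,
        8.16106010e-03,  5.44064949e-05]), 'tool_pos': array([ 210.08107213, -561.7891738 ,  403.73188843]), 'tcp_rot': array([-1.79903688e+02, -9.73179557e-03,  2.04983883e+01]), 'ft_force': array([ 0.59814831, -0.39644858,  0.55196491]), 'wrist_torque': array([-0.00618566,  0.01632807, -0.01677643]), 'grip_force': 0.0, 'finger_gap': 85.43978907842164}
```

View pics/side0.png

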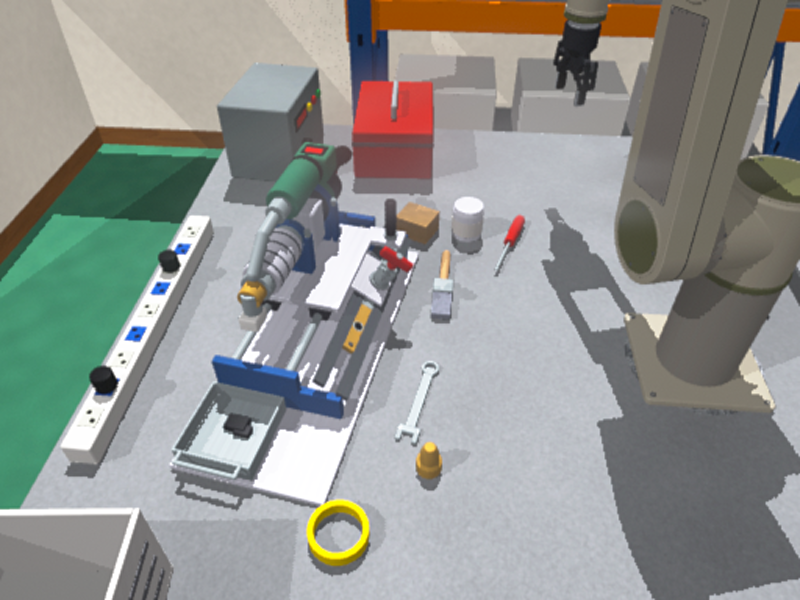

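View pics/top0.png

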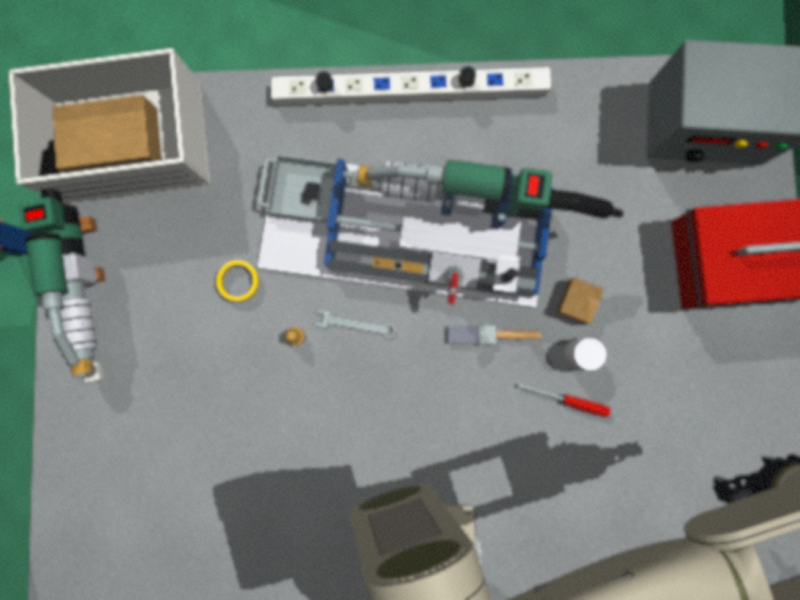

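The side view shows the T-handle at about (396,259), the push handle at (391,215) and the brass bar's hole at (358,325). In the top view these are at about (453,288), (508,276) and (398,266). I'll zoom in to refine these.

```bash
cat > h.py <<'E'
from bench import *
import cv2,numpy as np
from scipy.spatial.transform import Rotation as R
def ray(s,uv):
    E=s["extrinsics"];d=E[:3,:3]@[(uv[0]-s["cx"])/s["fx"],(uv[1]-s["cy"])/s["fy"],1];return E[:3,3],d/np.linalg.norm(d)
def tri(a,ua,b,ub):
    o1,d1=ray(a,ua);o2,d2=ray(b,ub)
    t=np.linalg.lstsq(np.c_[d1,-d2],o2-o1,rcond=None)[0];p,q=o1+t[0]*d1,o2+t[1]*d2
    return (p+q)/2,np.linalg.norm(p-q)
def proj(s,p):
    E=np.linalg.inv(s["extrinsics"]);c=E[:3,:3]@p+E[:3,3];return np.array([s["cx"]+s["fx"]*c[0]/c[2],s["cy"]+s["fy"]*c[1]/c[2]])
def red(s,box):
    x0,y0,x1,y1=box;i=s["img"][y0:y1,x0:x1].astype(int);m=(i[...,0]>100)&(i[...,1]<70)&(i[...,2]<80)
    y,x=np.nonzero(m);return np.array([x.mean()+x0,y.mean()+y0]),len(x)
E
python3 - <<'E'
from h import *
S=snapshot("side");T=snapshot("top")
rs=red(S,(235,150,275,180));rt=red(T,(275,165,305,200));print(rs,rt,tri(S,rs[0],T,rt[0]))
a=S["img"][110:240,190:290];b=T["img"][140:200,205:365]
A=cv2.resize(a,None,fx=4.5,fy=4.5,interpolation=cv2.INTER_CUBIC);B=cv2.resize(b,None,fx=5,fy=5,interpolation=cv2.INTER_CUBIC)
cv2.imwrite("pics/c1.png",A[:,:,::-1]);cv2.imwrite("pics/c2.png",B[:,:,::-1])
E
```

```text
(array([252.23178808, 165.9602649 ]), 151) (array([289.52272727, 183.04545455]), 44) (array([560.71671904, -74.48032867, 142.7266883 ]), np.float64(2.231152908595004))
```

View pics/c1.png

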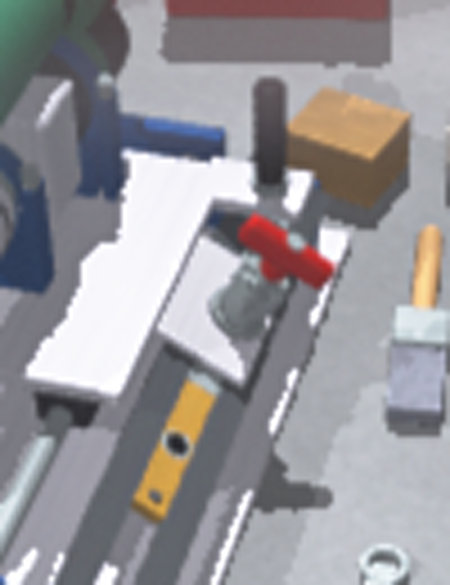

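View pics/c2.png

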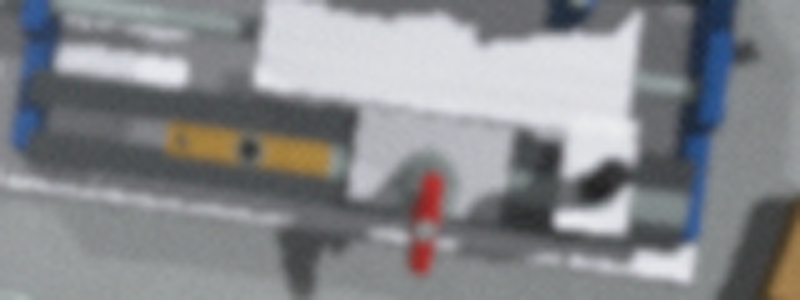

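```bash
python3 - <<'E'
from h import *
S=snapshot("side");T=snapshot("top");k=1/1.5625
def c1(x,y):return np.array([(x+.5)/4.5-.5+190,(y+.5)/4.5-.5+110])
def c2(x,y):return np.array([(x+.5)/5-.5+205,(y+.5)/5-.5+140])
def pl(s,uv,z):
    o,d=ray(s,np.array(uv));return o+d*(z-o[2])/d[2]
for n,a,b in[("T",c1(287,250),c2(427,222)),("push top",c1(270,84),c2(613,171)),("push bot",c1(270,182),c2(582,196)),("hole",c1(178,443),c2(249,149)),("barL",c1(155,497),c2(181,140)),("Tback",c1(250,232),c2(433,175)),("Tfront",c1(323,272),c2(420,270)),
 ("plateFL",np.array([322,503])*k-.18,np.array([258,270])*k-.18)]:
    p,e=tri(S,a,T,b);print(n,p.round(1),round(e,1))
A=pl(T,np.array([258,270])*k-.18,10);B=pl(T,np.array([537,306])*k-.18,10);print(A,B,np.linalg.norm(A-B),np.degrees(np.arctan2(*(A-B)[:2]))*-1)
# end plates top front corners yaw
for nm,u in[("FL",(258,270)),("FR",(537,306))]:print(nm,pl(S,np.array([322,503])*k-.18,10))
# edge-line fit along white plate front edge: sample columns in top image
g=T["img"].astype(int).min(2);pts=[]
E
```

```text
T [557.5 -75.7 144.9] 2.2
push top [ 578.8 -183.9  197.5] 1.0
push bot [ 575.7 -175.3  122. ] 6.8
hole [616.2  35.1  75.8] 2.5
barL [624.1  79.9  73.7] 3.1
Tback [583.5 -79.8 155. ] 1.6
Tfront [531.3 -71.2 131.8] 7.3
plateFL [628.3 347.4   8.7] 12.1
[622.06076792 346.60413026  10.        ] [ 524.77294475 -264.82268691   10.        ] 619.118464667008 -9.040887995949774
FL [634.26141527 347.92341508  10.        ]
FR [634.26141527 347.92341508  10.        ]
```

```bash
cat >> h.py <<'E'
from scipy.optimize import least_squares
YAW=-9.0
sx=np.array([np.cos(np.radians(YAW)),np.sin(np.radians(YAW)),0]);sy=np.array([-sx[1],sx[0],0]);ez=np.array([0,0,1.])
H=-.5*sx+np.sqrt(.75)*ez
def mask(s,box,f):
    x0,y0,x1,y1=box;m=np.zeros((384,512),np.uint8);m[y0:y1,x0:x1]=f(s["img"][y0:y1,x0:x1].astype(int))
    n,l,st,_=cv2.connectedComponentsWithStats(m,connectivity=8);return l==1+np.argmax(st[1:,4])
fred=lambda i:(i[...,0]>60)&(i[...,0]>1.7*i[...,1])&(i[...,0]>1.7*i[...,2])
def hullc(s,P):
    u=np.array([proj(s,p) for p in P]);h=cv2.convexHull((u*64).astype(np.int32))
    M=cv2.moments(h/64.0.__class__(64) if 0 else (h.astype(np.float32)/64));return np.array([M["m10"],M["m01"]])/M["m00"],M["m00"]
def cen(m):
    y,x=np.nonzero(m);return np.array([x.mean(),y.mean()]),len(x)
def fit(views,masks,verts,p0):
    c=[cen(m)[0] for m in masks]
    r=least_squares(lambda p:np.concatenate([hullc(s,verts(p))[0]-k for s,k in zip(views,c)]),p0,diff_step=1e-3)
    return r.x,r.fun,[(cen(m)[1],hullc(s,verts(r.x))[1]) for s,m in zip(views,masks)]
def tbar(turn):
    e1=np.sqrt(.75)*sx+.5*ez;e2=np.cross(H,e1);a=-turn
    x=np.cos(a)*e1+np.sin(a)*e2;y=np.cross(H,x)
    return lambda p:[p+i*33*x+j*7.5*y+k*11*H for i in(-1,1) for j in(-1,1) for k in(-1,1)]
def plan(p,Rt,n):
    "rows from the sensed pose to (p,Rt)"
    s=sense();P=np.array(s["tool_pos"]);Q=R.from_euler("xyz",s["tcp_rot"],degrees=True)
    w=(Q.inv()*Rt).as_rotvec();d=(np.array(p)-P)/n
    for i in range(n):
        t=Q.inv().apply(d)/100;print(" ".join(f"{v:.3f}" for v in np.r_[t,np.degrees(w)/60/n]));Q=Q*R.from_rotvec(w/n)
RT=R.from_matrix(np.c_[np.cross(sy,-H),sy,-H])   # T-handle grasp, turn 0
RP=R.from_matrix(np.c_[-sx,sy,-ez])              # push handle grasp
E
sed -i 's#h/64.0.__class__(64) if 0 else (h.astype(np.float32)/64)#h.astype(np.float32)/64#' h.py
python3 - <<'E'
from h import *
S=snapshot("side");T=snapshot("top")
p,f,a=fit([S,T],[mask(S,(230,145,280,190),fred),mask(T,(275,160,310,205),fred)],tbar(0),[557,-76,143]);print("T",p,f,a)
fd=lambda i:(i.max(2)<75)
c,s_=np.cos,np.sin
cyl=lambda p:[p+11*c(t)*sx+11*s_(t)*sy+z*ez for t in np.linspace(0,6.28,16) for z in(-48,27)]
for v,b in((S,(240,120,262,155)),(T,(315,168,335,184))):
    m=mask(v,b,fd);y,x=np.nonzero(m);print(x.min(),x.max(),y.min(),y.max(),len(x),cen(m))
q,f,a=fit([S,T],[mask(S,(240,120,262,155),fd),mask(T,(315,168,335,184),fd)],cyl,[577,-180,170]);print("push",q,f,a)
print((p-q)@sy,(p-q)@sx,R.as_euler(RT,"xyz",degrees=True))
print("plan");plan(p+215*H,RT,18)
E
```

```text
T [565.91339178 -77.30162862 141.72234838] [-1.37098084 -0.17028485  0.08524955  1.59408419] [(162, 211.9705810546875), (39, 114.330810546875)]
247 252 139 150 60 (array([249.9 , 144.75]), 60)
321 330 173 179 41 (array([325.04878049, 176.17073171]), 41)
push [ 578.82465289 -186.21309172  144.14591207] [ 0.1095137   0.00565001 -0.00804844 -0.11005361] [(60, 159.85595703125), (41, 69.279052734375)]
105.55081604105152 -29.789808523149645 [180.  30. 171.]
plan
0.227 -0.212 0.043 -0.036 -0.010 -0.135
0.256 -0.180 0.033 -0.036 -0.010 -0.135
0.279 -0.143 0.024 -0.036 -0.010 -0.135
0.296 -0.103 0.016 -0.036 -0.010 -0.135
0.308 -0.060 0.010 -0.036 -0.010 -0.135
0.314 -0.017 0.006 -0.036 -0.010 -0.135
0.313 0.028 0.003 -0.036 -0.010 -0.135
0.306 0.072 0.002 -0.036 -0.010 -0.135
0.293 0.114 0.002 -0.036 -0.010 -0.135
0.274 0.154 0.004 -0.036 -0.010 -0.135
0.249 0.191 0.008 -0.036 -0.010 -0.135
0.220 0.224 0.014 -0.036 -0.010 -0.135
0.187 0.252 0.021 -0.036 -0.010 -0.135
0.149 0.275 0.029 -0.036 -0.010 -0.135
0.110 0.292 0.039 -0.036 -0.010 -0.135
0.068 0.303 0.049 -0.036 -0.010 -0.135
0.025 0.307 0.060 -0.036 -0.010 -0.135
-0.018 0.305 0.072 -0.036 -0.010 -0.135
```

```bash
cat >> h.py <<'E'
def mask(s,box,f):
    x0,y0,x1,y1=box;m=np.zeros((384,512),np.uint8);m[y0:y1,x0:x1]=f(s["img"][y0:y1,x0:x1].astype(int))
    h=cv2.convexHull(np.argwhere(m)[:,::-1].astype(np.int32));o=np.zeros_like(m);cv2.fillConvexPoly(o,h,1);return o>0
E
python3 - <<'E'
from h import *
S=snapshot("side");T=snapshot("top")
for th in(1.5,1.9):
    fr=lambda i:(i[...,0]>60)&(i[...,0]>th*i[...,1])&(i[...,0]>th*i[...,2])
    ms=[mask(S,(232,150,270,178),fr),mask(T,(280,170,300,198),fr)]
    p,f,a=fit([S,T],ms,tbar(0),[557,-76,143]);print("T",p,f,a)
for th in(75,95,110):
    fd=lambda i:(i.max(2)<th)
    for v,b in((S,(243,120,257,152)),(T,(315,168,335,184))):
        m=mask(v,b,fd);y,x=np.nonzero(m);print(th,x.min(),x.max(),y.min(),y.max(),len(x))
q=np.array([577,-180,170.])
c,s_=np.cos,np.sin
for v in(S,T):
    u=np.array([proj(v,q+11*c(t)*sx+11*s_(t)*sy+z*ez) for t in np.linspace(0,6.28,16) for z in(-48,27)]);print(u.min(0),u.max(0))
E
```

```text
T [559.13793139 -74.74155972 142.22830727] [ 0.75200409  0.17710684 -0.04984946 -0.85207835] [(211, 213.05859375), (105, 114.335205078125)]
T [559.15388301 -74.70796851 142.13613981] [ 0.79463319  0.17665108 -0.03245427 -0.9112617 ] [(195, 213.136962890625), (82, 114.447509765625)]
75 247 252 139 150 67
75 315 334 169 179 131
95 246 253 130 151 155
95 315 334 169 181 203
110 246 256 128 151 208
110 315 334 168 181 239
[246.63897942 127.12199113] [253.95145931 151.40374562]
[318.9195926  170.66392296] [329.51032397 180.74078213]
```

```bash
python3 -m jog '0.23 -0.21 0.04 -0.036 -0.01 -0.135 -1;0.26 -0.18 0.03 -0.036 -0.01 -0.135 -1;0.28 -0.14 0.02 -0.036 -0.01 -0.135 -1;0.3 -0.1 0.02 -0.036 -0.01 -0.135 -1;0.31 -0.06 0.01 -0.036 -0.01 -0.135 -1'
python3 -m jog '0.31 -0.02 0.01 -0.036 -0.01 -0.135 -1;0.31 0.03 0 -0.036 -0.01 -0.135 -1;0.31 0.07 0 -0.036 -0.01 -0.135 -1;0.29 0.11 0 -0.036 -0.01 -0.135 -1;0.27 0.15 0 -0.036 -0.01 -0.135 -1'
python3 -m jog '0.25 0.19 0.01 -0.036 -0.01 -0.135 -1;0.22 0.22 0.01 -0.036 -0.01 -0.135 -1;0.19 0.25 0.02 -0.036 -0.01 -0.135 -1;0.15 0.28 0.03 -0.036 -0.01 -0.135 -1;0.11 0.29 0.04 -0.036 -0.01 -0.135 -1'
python3 -m jog '0.07 0.3 0.05 -0.036 -0.01 -0.135 -1;0.03 0.31 0.06 -0.036 -0.01 -0.135 -1;-0.02 0.3 0.07 -0.036 -0.01 -0.135 -1;0 0 0 0 0 0 -1;0 0 0 0 0 0 -1'
cat > st.py <<'E'
from h import *
s=sense();p=s["tool_pos"];Q=R.from_euler("xyz",s["tcp_rot"],degrees=True)
g=p+155*Q.as_matrix()[:,2]
print("t",s["time"],"tcp",p.round(1),s["tcp_rot"].round(1),"grasp",g.round(1),"F",s["ft_force"].round(1),"gap",round(s["finger_gap"],1),"gf",round(s["grip_force"],1),"q",s["joint_pos"].round(0))
E
python3 - <<'E'
import st
from h import *
p=np.array([559,-75,142.])
plan(p+215*H,RT,3);plan(p+155*H,RT,4)
E
```

```text
time: 1.12
tool_pos: [281.5, -421.6, 383.9]
tcp_rot: [171.0, 6.5, 60.9]
ft_force: [-0.7, -0.2, 0.7]
finger_gap: 85.7
grip_force: 0.0
time: 1.75
tool_pos: [349.6, -283.0, 362.9]
tcp_rot: [168.3, 17.1, 100.9]
ft_force: [-0.1, 1.2, 0.4]
finger_gap: 85.5
grip_force: 0.0
time: 2.38
tool_pos: [418.9, -143.6, 340.8]
tcp_rot: [173.7, 26.9, 143.6]
ft_force: [0.7, 0.6, 0.3]
finger_gap: 85.5
grip_force: 0.0
time: 3.0
tool_pos: [459.9, -61.7, 327.2]
tcp_rot: [-179.6, 29.9, 170.8]
ft_force: [0.6, 0.0, -0.0]
finger_gap: 85.2
grip_force: 0.0
t 3.0 tcp [459.9 -61.7 327.2] [-179.6   29.9  170.8] grasp [536.1 -75.1 192.9] F [ 0.6  0.  -0. ] gap 85.2 gf 0.0 q [-15. -28. 127.   3.  51. -97.]
0.020 0.008 -0.015 -0.003 -0.000 -0.001
0.020 0.008 -0.015 -0.003 -0.000 -0.001
0.020 0.008 -0.015 -0.003 -0.000 -0.001
0.015 0.007 0.139 -0.002 -0.000 -0.001
0.015 0.007 0.139 -0.002 -0.000 -0.001
0.015 0.007 0.139 -0.002 -0.000 -0.001
0.015 0.006 0.139 -0.002 -0.000 -0.001
```

```bash
python3 -m jog '0.015 0.007 0.138 -0.002 0 -0.001 -1;0.015 0.007 0.138 -0.002 0 -0.001 -1;0.015 0.007 0.138 -0.002 0 -0.001 -1;0.015 0.007 0.138 -0.002 0 -0.001 -0.6;0 0 0 0 0 0 -0.2'
python3 - <<'E'
import st
from h import *
a=snapshot("side")["img"][100:220,170:330];b=snapshot("top")["img"][130:210,220:380]
A=np.vstack([cv2.resize(x,None,fx=3,fy=3) for x in(a,b)]);cv2.imwrite("pics/d1.png",A[:,:,::-1])
E
```

```text
time: 3.62
tool_pos: [482.0, -62.6, 274.0]
tcp_rot: [-180.0, 29.7, 171.1]
ft_force: [0.2, -0.3, 0.3]
finger_gap: 52.3
grip_force: 0.0
t 3.625 tcp [482.  -62.6 274. ] [-180.    29.7  171.1] grasp [557.9 -74.5 139.4] F [ 0.2 -0.3  0.3] gap 52.3 gf 0.0 q [-15. -19. 127.   4.  43. -98.]
```

View pics/d1.png

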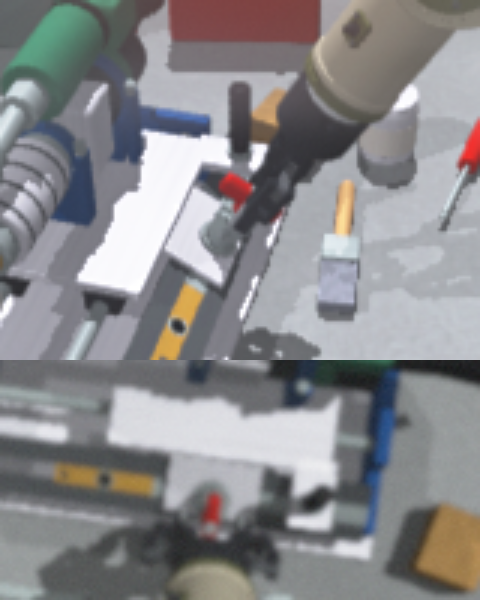

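The side view shows the two fingers straddling the bar, with the red end at (235,187). The push handle and carton are clear, so I'm closing the gripper.

```bash
python3 -m jog '0 0 0 0 0 0 0.4;0 0 0 0 0 0 1;0 0 0 0 0 0 1;0 0 0 0 0 0 1;0 0 0 0 0 0 1' 80; python3 st.py
```

```text
time: 4.35
tool_pos: [482.7, -62.4, 277.1]
tcp_rot: [-180.0, 30.0, 171.1]
ft_force: [-4.7, 3.7, 5.8]
finger_gap: 13.8
grip_force: 78.1
t 4.35 tcp [482.7 -62.4 277.1] [-180.    30.   171.1] grasp [559.3 -74.4 142.9] F [-4.7  3.7  5.8] gap 13.8 gf 78.1 q [-15. -19. 127.   4.  43. -98.]
```

```bash
python3 -m jog '0 0 -0.04 0 0 0 1;0 0 -0.04 0 0 0 1;0 0 -0.04 0 0 0 1;0 0 -0.04 0 0 0 1;0 0 -0.04 0 0 0 1'; python3 -m jog '0 0 0 0 0 0 1;0 0 0 0 0 0 1'; python3 st.py
```

```text
time: 4.97
tool_pos: [472.7, -60.8, 293.5]
tcp_rot: [180.0, 30.0, 171.1]
ft_force: [11.3, 2.0, -8.4]
finger_gap: 13.8
grip_force: 77.9
time: 5.22
tool_pos: [472.8, -60.8, 293.4]
tcp_rot: [180.0, 30.0, 171.1]
ft_force: [10.9, 1.7, -8.6]
finger_gap: 14.0
grip_force: 77.9
t 5.225 tcp [472.8 -60.8 293.4] [180.   30.  171.1] grasp [549.4 -72.7 159.2] F [10.9  1.7 -8.6] gap 14.0 gf 77.9 q [-15. -23. 127.   4.  46. -98.]
```

```bash
python3 -m jog '0 0 0 0 0 0.1 1;0 0 0 0 0 0.15 1;0 0 0 0 0 0.15 1;0 0 0 0 0 0.15 1' ; python3 -m jog '0 0 0 0 0 0.15 1;0 0 0 0 0 0.15 1;0 0 0 0 0 0.15 1;0 0 0 0 0 0.15 1;0 0 0 0 0 0.1 1'; python3 -m jog '0 0 0 0 0 0 1;0 0 0 0 0 0 1'; python3 st.py;  python3 - <<'E'
from h import *
print(np.degrees((RT.inv()*R.from_euler("xyz",sense()["tcp_rot"],degrees=True)).as_rotvec()),sense()["wrist_torque"])
E
```

```text
time: 5.72
tool_pos: [472.8, -60.7, 293.4]
tcp_rot: [162.4, 24.7, 133.9]
ft_force: [10.9, 2.1, -8.0]
finger_gap: 14.0
grip_force: 78.0
time: 6.35
tool_pos: [472.8, -60.7, 293.4]
tcp_rot: [150.8, 7.3, 94.0]
ft_force: [10.5, 3.6, -8.2]
finger_gap: 13.9
grip_force: 78.0
time: 6.6
tool_pos: [472.8, -60.7, 293.4]
tcp_rot: [150.8, 7.4, 94.2]
ft_force: [10.8, 2.6, -8.9]
finger_gap: 13.9
grip_force: 78.0
t 6.6 tcp [472.8 -60.7 293.4] [150.8   7.4  94.2] grasp [549.4 -72.6 159.2] F [10.8  2.6 -8.9] gap 13.9 gf 78.0 q [-15. -23. 127.   4.  46. -23.]
[-7.57963707e-02  4.16038739e-02  7.49134067e+01] [ 0.54729488 -0.88657175  0.34304242]
```

```bash
python3 -m jog '0 0 0.025 0 0 0 1;0 0 0.025 0 0 0 1;0 0 0.015 0 0 0 1;0 0 0 0 0 0 1'; python3 st.py
```

```text
time: 7.1
tool_pos: [476.0, -61.2, 287.9]
tcp_rot: [150.8, 7.4, 94.2]
ft_force: [10.1, 3.2, -7.6]
finger_gap: 13.7
grip_force: 78.7
t 7.1 tcp [476.  -61.2 287.9] [150.8   7.4  94.2] grasp [552.6 -73.1 153.6] F [10.1  3.2 -7.6] gap 13.7 gf 78.7 q [-15. -22. 127.   4.  45. -23.]
```

```bash
python3 -m jog '0 0 0.01 0 0 0 1;0 0 0 0 0 0 1'; python3 st.py
```

```text
time: 7.35
tool_pos: [476.4, -61.3, 287.6]
tcp_rot: [150.9, 7.4, 94.2]
ft_force: [-1.2, 4.7, 2.4]
finger_gap: 13.9
grip_force: 80.5
t 7.35 tcp [476.4 -61.3 287.6] [150.9   7.4  94.2] grasp [553.  -73.2 153.4] F [-1.2  4.7  2.4] gap 13.9 gf 80.5 q [-15. -21. 127.   4.  45. -23.]
```

```bash
python3 -m jog '0 0 0 0 0 0 0.4;0 0 0 0 0 0 0;0 0 0 0 0 0 -0.2;0 0 -0.1 0 0 0 -0.3;0 0 -0.2 0 0 0 -0.3'; python3 -m jog '0 0 -0.3 0 0 0 -0.4;0 0 -0.3 0 0 0 -0.5;0 0 0 0 0 0 -0.5'
python3 - <<'E'
import st
from h import *
S=snapshot("side");T=snapshot("top")
fr=lambda i:(i[...,0]>60)&(i[...,0]>1.6*i[...,1])&(i[...,0]>1.6*i[...,2])
try:
    ms=[mask(S,(228,145,280,182),fr),mask(T,(275,165,310,200),fr)]
    p,f,a=fit([S,T],ms,tbar(1.31),np.array([553,-73,153.]));print("T",p,f,a)
except Exception as e:print(e)
q=np.array([577,-183,170.])
plan(q+[0,0,155+60],RP,8)
a=S["img"][100:220,170:330];b=T["img"][130:210,220:380]
A=np.vstack([cv2.resize(x,None,fx=3,fy=3) for x in(a,b)]);cv2.imwrite("pics/d2.png",A[:,:,::-1])
E
```

```text
time: 7.98
tool_pos: [460.9, -59.2, 313.0]
tcp_rot: [151.0, 7.4, 94.2]
ft_force: [0.4, -0.4, -0.4]
finger_gap: 55.4
grip_force: 0.0
time: 8.35
tool_pos: [432.0, -54.7, 368.6]
tcp_rot: [150.6, 7.6, 94.1]
ft_force: [-0.0, -0.6, 0.8]
finger_gap: 64.1
grip_force: 0.0
t 8.35 tcp [432.  -54.7 368.6] [150.6   7.6  94.1] grasp [509.2 -67.  234.7] F [-0.  -0.6  0.8] gap 64.1 gf 0.0 q [-15. -36. 128.   4.  58. -23.]
T [553.90869291 -74.91015119 152.5749771 ] [ 0.33093371  0.04797285 -0.01916081 -0.35735287] [(137, 165.81298828125), (124, 159.4100341796875)]
-0.175 0.149 0.081 0.041 0.053 -0.152
-0.201 0.122 0.065 0.041 0.053 -0.152
-0.221 0.091 0.048 0.041 0.053 -0.152
-0.235 0.056 0.033 0.041 0.053 -0.152
-0.242 0.019 0.018 0.041 0.053 -0.152
-0.243 -0.019 0.004 0.041 0.053 -0.152
-0.236 -0.058 -0.008 0.041 0.053 -0.152
-0.223 -0.095 -0.017 0.041 0.053 -0.152
```

View pics/d2.png

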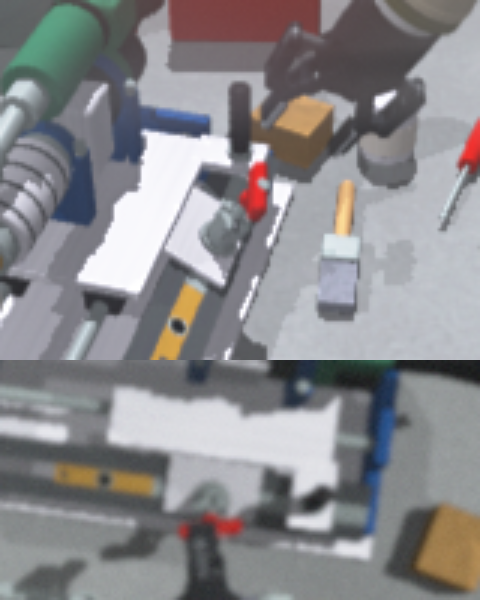

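T-handle sits parked across at side-crop (258,190), along the slide. I'll use the same tilted grasp for the push handle.

```bash
python3 - <<'E'
from h import *
q=np.array([577,-183,173.])
plan(q+225*H,RT,8)
E
```

```text
-0.140 0.021 0.029 0.000 0.000 -0.156
-0.142 -0.002 0.029 0.000 0.000 -0.156
-0.140 -0.025 0.029 0.000 0.000 -0.156
-0.134 -0.048 0.029 0.000 0.000 -0.156
-0.124 -0.069 0.029 0.000 0.000 -0.156
-0.111 -0.088 0.029 0.000 0.000 -0.156
-0.095 -0.105 0.029 0.000 0.000 -0.156
-0.077 -0.119 0.029 0.000 0.000 -0.156
```

```bash
python3 -m jog '-0.14 0.02 0.03 0 0 -0.156 -0.5;-0.14 0 0.03 0 0 -0.156 -0.5;-0.14 -0.025 0.03 0 0 -0.156 -0.5;-0.134 -0.048 0.03 0 0 -0.156 -0.5;-0.124 -0.07 0.03 0 0 -0.156 -0.5'
python3 -m jog '-0.11 -0.09 0.03 0 0 -0.156 -0.5;-0.095 -0.105 0.03 0 0 -0.156 -0.5;-0.077 -0.12 0.03 0 0 -0.156 -0.5;0 0 0 0 0 0 -0.5'
python3 - <<'E'
import st
from h import *
q=np.array([577,-183,173.])
plan(q+155*H,RT,5)
E
```

```text
time: 9.07
tool_pos: [453.4, -124.2, 364.4]
tcp_rot: [165.0, 26.0, 139.7]
ft_force: [0.5, -1.1, -0.6]
finger_gap: 63.7
grip_force: 0.0
time: 9.57
tool_pos: [466.0, -166.0, 365.1]
tcp_rot: [179.9, 29.8, 170.8]
ft_force: [-0.5, -0.3, -0.2]
finger_gap: 63.9
grip_force: 0.0
t 9.575 tcp [ 466.  -166.   365.1] [179.9  29.8 170.8] grasp [ 542.1 -177.9  230.6] F [-0.5 -0.3 -0.2] gap 63.9 gf 0.0 q [ -29.  -23.  120.   12.   56. -115.]
-0.003 0.001 0.135 0.000 -0.001 -0.001
-0.003 0.001 0.135 0.000 -0.001 -0.001
-0.003 0.001 0.135 0.000 -0.001 -0.001
-0.003 0.001 0.135 0.000 -0.001 -0.001
-0.003 0.001 0.135 0.000 -0.001 -0.001
```

```bash
python3 -m jog '0 0 0.135 0 0 0 -0.5;0 0 0.135 0 0 0 -0.5;0 0 0.135 0 0 0 -0.5;0 0 0.135 0 0 0 -0.3;0 0 0.135 0 0 0 0'; python3 -m jog '0 0 0 0 0 0 0.2;0 0 0 0 0 0 0.6;0 0 0 0 0 0 1;0 0 0 0 0 0 1' 40; python3 st.py
python3 - <<'E'
from h import *
p=sense()["tool_pos"]; plan(p+95*sy,RT,12)
E
```

```text
time: 10.2
tool_pos: [499.8, -170.6, 307.3]
tcp_rot: [179.9, 29.9, 171.0]
ft_force: [0.5, -0.1, 1.1]
finger_gap: 42.5
grip_force: 0.0
time: 10.7
tool_pos: [499.3, -170.7, 308.3]
tcp_rot: [180.0, 30.0, 171.0]
ft_force: [4.1, -0.8, -4.4]
finger_gap: 21.0
grip_force: 39.5
t 10.7 tcp [ 499.3 -170.7  308.3] [180.  30. 171.] grasp [ 575.7 -182.7  174. ] F [ 4.1 -0.8 -4.4] gap 21.0 gf 39.5 q [ -28.  -14.  119.   13.   47. -115.]
0.000 0.079 0.000 0.000 -0.000 -0.000
0.000 0.079 0.000 0.000 -0.000 -0.000
0.000 0.079 0.000 0.000 -0.000 -0.000
0.000 0.079 0.000 0.000 -0.000 -0.000
0.000 0.079 0.000 0.000 -0.000 -0.000
0.000 0.079 0.000 0.000 -0.000 -0.000
0.000 0.079 0.000 0.000 -0.000 -0.000
0.000 0.079 0.000 0.000 -0.000 -0.000
0.000 0.079 0.000 0.000 -0.000 -0.000
0.000 0.079 0.000 0.000 -0.000 -0.000
0.000 0.079 0.000 0.000 -0.000 -0.000
0.000 0.079 0.000 0.000 -0.000 -0.000
```

```bash
python3 -m jog '0 0.03 0 0 0 0 1;0 0.06 0 0 0 0 1;0 0.07 0 0 0 0 1;0 0.07 0 0 0 0 1;0 0.07 0 0 0 0 1'; python3 -m jog '0 0.07 0 0 0 0 1;0 0.07 0 0 0 0 1;0 0.07 0 0 0 0 1;0 0.07 0 0 0 0 1;0 0.07 0 0 0 0 1';python3 -m jog '0 0.07 0 0 0 0 1;0 0.07 0 0 0 0 1;0 0.06 0 0 0 0 1;0 0.03 0 0 0 0 1;0 0 0 0 0 0 1'; python3 st.py
```

```text
time: 11.32
tool_pos: [504.1, -141.3, 308.2]
tcp_rot: [-180.0, 30.0, 171.0]
ft_force: [10.9, -6.4, -11.8]
finger_gap: 21.4
grip_force: 39.6
time: 11.95
tool_pos: [509.9, -106.8, 308.1]
tcp_rot: [-180.0, 30.1, 171.0]
ft_force: [18.7, -7.6, -16.2]
finger_gap: 20.5
grip_force: 39.9
time: 12.58
tool_pos: [513.8, -83.8, 308.1]
tcp_rot: [180.0, 30.1, 171.0]
ft_force: [23.8, -4.2, -19.6]
finger_gap: 21.4
grip_force: 40.4
t 12.575 tcp [513.8 -83.8 308.1] [180.   30.1 171. ] grasp [590.6 -95.9 174. ] F [ 23.8  -4.2 -19.6] gap 21.4 gf 40.4 q [ -16.  -15.  120.    5.   45. -100.]
```

```bash
python3 -m jog '0 0 0 0 0 0 0.3;0 0 0 0 0 0 0;0 0 -0.1 0 0 0 -0.3;0 0 -0.3 0 0 0 -0.4;0 0 -0.3 0 0 0 -0.4'
python3 - <<'E'
import st
from h import *
S=snapshot("side");T=snapshot("top")
p0=np.array([553.,-73,153])+88*sy;us,ut=proj(S,p0).astype(int),proj(T,p0).astype(int);print(p0,us,ut)
fr=lambda i:(i[...,0]>60)&(i[...,0]>1.6*i[...,1])&(i[...,0]>1.6*i[...,2])
bx=lambda u:(u[0]-24,u[1]-20,u[0]+24,u[1]+20)
try:
    ms=[mask(S,bx(us),fr),mask(T,bx(ut),fr)]
    p,f,a=fit([S,T],ms,tbar(1.31),p0);print("T",p,f,a)
except Exception as e:print(e)
P=lambda s,u:cv2.resize(s["img"][max(0,u[1]-50):u[1]+50,u[0]-75:u[0]+75],(450,300))
cv2.imwrite("pics/d3.png",np.vstack([P(S,us),P(T,ut)])[:,:,::-1])
E
```

```text
time: 13.2
tool_pos: [477.9, -78.2, 370.3]
tcp_rot: [180.0, 30.0, 171.0]
ft_force: [-0.7, 0.6, -0.1]
finger_gap: 59.7
grip_force: 0.0
t 13.2 tcp [477.9 -78.2 370.3] [180.  30. 171.] grasp [554.4 -90.2 236. ] F [-0.7  0.6 -0.1] gap 59.7 gf 0.0 q [ -17.  -26.  121.    5.   55. -100.]
[566.76623292  13.91657397 153.        ] [247 183] [260 181]
T [568.92995994  14.21249532 153.69786788] [ 0.51332269  0.16887161  0.00202567 -0.64576886] [(160, 188.96728515625), (131, 157.883056640625)]
```

View pics/d3.png

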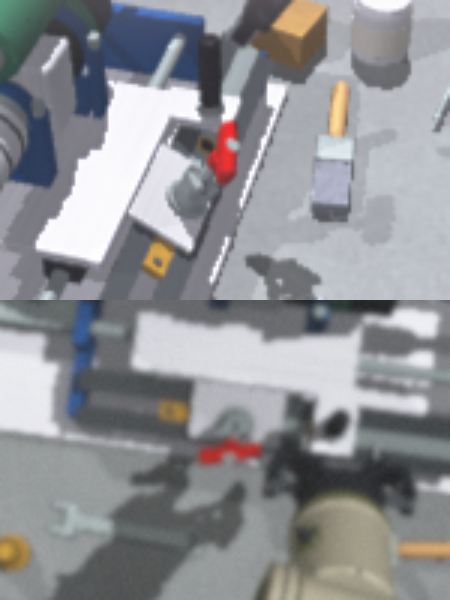

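The T-handle is still parked across at the new place, with the carriage moved about 90 mm. Next I go back to it.

```bash
sed -i 's/^YAW=.*/YAW=-9.6/' h.py; cat >> h.py <<'E'
RK=RT*R.from_euler("z",75,degrees=True)  # parked
E
python3 - <<'E'
from h import *
p=np.array([568,15,153.5]);plan(p+205*H,RK,8)
E
```

```text
0.058 0.134 0.028 0.001 0.000 0.157
0.079 0.123 0.028 0.001 0.000 0.157
0.098 0.108 0.028 0.001 0.000 0.157
0.115 0.091 0.028 0.001 0.000 0.157
0.128 0.071 0.028 0.001 0.000 0.157
0.138 0.049 0.027 0.001 0.000 0.157
0.144 0.025 0.027 0.001 0.000 0.157
0.146 0.001 0.027 0.001 0.000 0.157
```

```bash
python3 -m jog '0.058 0.134 0.02 0 0 0.157 -0.5;0.08 0.123 0.02 0 0 0.157 -0.5;0.098 0.108 0.02 0 0 0.157 -0.5;0.115 0.09 0.03 0 0 0.157 -0.5;0.128 0.07 0.03 0 0 0.157 -0.5'
python3 -m jog '0.138 0.05 0.03 0 0 0.157 -0.5;0.144 0.025 0.03 0 0 0.157 -0.5;0.146 0 0.03 0 0 0.157 -0.5;0 0 0 0 0 0 -0.5'
python3 - <<'E'
import st
from h import *
p=np.array([568,15,153.5]);plan(p+155*H,RK,4)
E
```

```text
time: 13.92
tool_pos: [469.8, -8.7, 343.7]
tcp_rot: [157.0, 19.7, 119.5]
ft_force: [0.8, -0.7, 0.2]
finger_gap: 63.9
grip_force: 0.0
time: 14.42
tool_pos: [465.4, 32.9, 326.7]
tcp_rot: [150.9, 7.2, 93.9]
ft_force: [0.0, -0.5, -0.7]
finger_gap: 63.7
grip_force: 0.0
t 14.425 tcp [465.4  32.9 326.7] [150.9   7.2  93.9] grasp [541.6  21.  192.3] F [ 0.  -0.5 -0.7] gap 63.7 gf 0.0 q [ -1. -26. 126.  -5.  51.  -4.]
-0.004 0.008 0.118 -0.000 -0.002 0.001
-0.004 0.008 0.118 -0.000 -0.002 0.001
-0.004 0.008 0.118 -0.000 -0.002 0.001
-0.004 0.008 0.118 -0.000 -0.002 0.001
```

```bash
python3 -m jog '0 0.008 0.118 0 -0.002 0 -0.4;-0.005 0.008 0.118 0 -0.002 0 -0.4;-0.005 0.008 0.118 0 -0.002 0 -0.3;-0.005 0.008 0.118 0 0 0 0;0 0 0 0 0 0 0.4'; python3 -m jog '0 0 0 0 0 0 0.8;0 0 0 0 0 0 1;0 0 0 0 0 0 1' 80; python3 st.py
```

```text
time: 15.05
tool_pos: [491.8, 27.1, 286.8]
tcp_rot: [151.0, 7.5, 93.6]
ft_force: [0.4, -0.3, -0.1]
finger_gap: 26.5
grip_force: 0.0
time: 15.42
tool_pos: [491.7, 27.4, 288.2]
tcp_rot: [150.8, 7.5, 93.6]
ft_force: [2.6, -0.4, -4.6]
finger_gap: 14.1
grip_force: 78.5
t 15.425 tcp [491.7  27.4 288.2] [150.8   7.5  93.6] grasp [568.2  14.4 154. ] F [ 2.6 -0.4 -4.6] gap 14.1 gf 78.5 q [ -1. -19. 125.  -6.  44.  -3.]
```

```bash
python3 -m jog '0 0 -0.025 0 0 0 1;0 0 -0.03 0 0 0 1;0 0 -0.025 0 0 0 1;0 0 0 0 0 0 1'; python3 st.py
```

```text
time: 15.92
tool_pos: [487.7, 28.0, 294.9]
tcp_rot: [150.9, 7.5, 93.6]
ft_force: [8.8, -0.8, -10.1]
finger_gap: 13.7
grip_force: 78.0
t 15.925 tcp [487.7  28.  294.9] [150.9   7.5  93.6] grasp [564.2  15.1 160.7] F [  8.8  -0.8 -10.1] gap 13.7 gf 78.0 q [ -1. -20. 125.  -6.  45.  -3.]
```

```bash
python3 -m jog '0 0 0 0 0 -0.1 1;0 0 0 0 0 -0.15 1;0 0 0 0 0 -0.15 1;0 0 0 0 0 -0.15 1' ; python3 -m jog '0 0 0 0 0 -0.15 1;0 0 0 0 0 -0.15 1;0 0 0 0 0 -0.15 1;0 0 0 0 0 -0.15 1;0 0 0 0 0 -0.1 1'; python3 -m jog '0 0 0 0 0 0 1'; python3 st.py;  python3 -c '
from h import *
print(np.degrees((RT.inv()*R.from_euler("xyz",sense()["tcp_rot"],degrees=True)).as_rotvec()),sense()["wrist_torque"])'
```

```text
time: 16.42
tool_pos: [487.8, 28.0, 294.8]
tcp_rot: [159.0, 22.0, 124.7]
ft_force: [8.2, -0.8, -10.0]
finger_gap: 14.0
grip_force: 77.9
time: 17.05
tool_pos: [487.8, 28.0, 294.8]
tcp_rot: [-179.8, 30.0, 170.9]
ft_force: [7.9, -1.2, -9.7]
finger_gap: 13.6
grip_force: 78.0
time: 17.18
tool_pos: [487.8, 28.0, 294.8]
tcp_rot: [-179.8, 30.0, 170.7]
ft_force: [8.1, -0.7, -10.5]
finger_gap: 13.8
grip_force: 78.0
t 17.175 tcp [487.8  28.  294.8] [-179.8   30.   170.7] grasp [564.2  15.  160.6] F [  8.1  -0.7 -10.5] gap 13.8 gf 78.0 q [ -1. -20. 125.  -6.  45. -79.]
[ 0.01585894 -0.02320377 -0.24517687] [ 0.07737335 -0.20717928  0.04332443]
```

```bash
python3 -m jog '0 0 0.025 0 0 0 1;0 0 0.025 0 0 0 1;0 0 0.025 0 0 0 1;0 0 0.02 0 0 0 1;0 0 0 0 0 0 1'; python3 st.py;python3 -m jog '0 0 0.01 0 0 0 1;0 0 0 0 0 0 1'; python3 st.py
```

```text
time: 17.8
tool_pos: [492.5, 27.2, 286.6]
tcp_rot: [-179.9, 30.0, 170.6]
ft_force: [6.7, -0.9, -8.5]
finger_gap: 13.8
grip_force: 78.2
t 17.8 tcp [492.5  27.2 286.6] [-179.9   30.   170.6] grasp [569.   14.3 152.4] F [ 6.7 -0.9 -8.5] gap 13.8 gf 78.2 q [ -1. -18. 125.  -6.  44. -78.]
time: 18.05
tool_pos: [493.0, 27.2, 285.8]
tcp_rot: [-179.9, 30.0, 170.6]
ft_force: [6.3, -1.2, -8.4]
finger_gap: 13.6
grip_force: 78.3
t 18.05 tcp [493.   27.2 285.8] [-179.9   30.   170.6] grasp [569.4  14.2 151.6] F [ 6.3 -1.2 -8.4] gap 13.6 gf 78.3 q [ -1. -18. 125.  -6.  44. -78.]
```

```bash
python3 -m jog '0 0 0.01 0 0 0 1;0 0 0 0 0 0 1'; python3 st.py;python3 -m jog '0 0 0.006 0 0 0 1;0 0 0 0 0 0 1'; python3 st.py
```

```text
time: 18.3
tool_pos: [493.5, 27.1, 285.4]
tcp_rot: [-179.9, 30.0, 170.6]
ft_force: [-1.9, 0.4, -1.6]
finger_gap: 13.7
grip_force: 79.9
t 18.3 tcp [493.5  27.1 285.4] [-179.9   30.   170.6] grasp [570.   14.2 151.2] F [-1.9  0.4 -1.6] gap 13.7 gf 79.9 q [ -1. -18. 125.  -6.  44. -78.]
time: 18.55
tool_pos: [493.8, 27.1, 285.3]
tcp_rot: [-179.9, 30.0, 170.6]
ft_force: [-8.0, -0.3, 4.4]
finger_gap: 13.9
grip_force: 81.3
t 18.55 tcp [493.8  27.1 285.3] [-179.9   30.   170.6] grasp [570.3  14.1 151.2] F [-8.  -0.3  4.4] gap 13.9 gf 81.3 q [ -1. -18. 125.  -6.  44. -78.]
```

Pin rests on the bar. Releasing and going to the push handle.

```bash
python3 -m jog '0 0 0 0 0 0 0.4;0 0 0 0 0 0 0;0 0 0 0 0 0 -0.2;0 0 -0.2 0 0 0 -0.4;0 0 -0.3 0 0 0 -0.5'; python3 -m jog '0 0 -0.35 0 0 0 -0.5;0 0 -0.2 0 0 0 -0.5'; python3 - <<'E'
import st
from h import *
q=np.array([592,-96,173.])
plan(q+225*H,RT,4); plan(q+155*H,RT,1)
E
```

```text
time: 19.18
tool_pos: [468.7, 31.1, 327.6]
tcp_rot: [-179.9, 29.9, 170.6]
ft_force: [-0.2, -0.2, 1.0]
finger_gap: 63.8
grip_force: 0.0
time: 19.42
tool_pos: [441.8, 35.9, 377.9]
tcp_rot: [-179.9, 30.2, 170.6]
ft_force: [-0.2, 0.5, 0.3]
finger_gap: 64.5
grip_force: 0.0
t 19.425 tcp [441.8  35.9 377.9] [-179.9   30.2  170.6] grasp [518.7  22.9 243.9] F [-0.2  0.5  0.3] gap 64.5 gf 0.0 q [  0. -33. 126.  -6.  58. -79.]
-0.111 -0.263 0.094 0.000 0.001 0.001
-0.111 -0.263 0.094 0.000 0.001 0.001
-0.112 -0.263 0.094 0.000 0.001 0.001
-0.112 -0.263 0.094 0.000 0.001 0.001
-0.442 -1.051 1.076 0.000 0.003 0.002
```

```bash
python3 -m jog '-0.11 -0.263 0.07 0 0 0 -0.5;-0.11 -0.263 0.07 0 0 0 -0.5;-0.11 -0.263 0.1 0 0 0 -0.5;-0.11 -0.263 0.1 0 0 0 -0.5;0 0 0 0 0 0 -0.5'; python3 - <<'E'
import st
from h import *
q=np.array([592,-96,173.])
plan(q+155*H,RT,5)
E
```

```text
time: 20.05
tool_pos: [479.3, -78.6, 368.3]
tcp_rot: [-179.9, 30.0, 170.4]
ft_force: [1.1, 0.6, -0.3]
finger_gap: 64.4
grip_force: 0.0
t 20.05 tcp [479.3 -78.6 368.3] [-179.9   30.   170.4] grasp [555.7 -91.8 234.1] F [ 1.1  0.6 -0.3] gap 64.4 gf 0.0 q [-17. -25. 121.   4.  54. -99.]
-0.002 0.004 0.142 -0.000 0.000 0.000
-0.002 0.004 0.142 -0.000 0.000 0.000
-0.002 0.003 0.142 -0.000 0.000 0.000
-0.002 0.003 0.142 -0.000 0.000 0.000
-0.002 0.003 0.142 -0.000 0.000 0.000
```

```bash
python3 -m jog '0 0.004 0.14 0 0 0 -0.5;0 0.004 0.14 0 0 0 -0.5;0 0.004 0.14 0 0 0 -0.4;0 0.004 0.14 0 0 0 -0.2;0 0.004 0.14 0 0 0 0'; python3 -m jog '0 0 0 0 0 0 0.4;0 0 0 0 0 0 0.8;0 0 0 0 0 0 1;0 0 0 0 0 0 1' 40; python3 st.py
```

```text
time: 20.68
tool_pos: [514.4, -80.7, 306.8]
tcp_rot: [-179.9, 30.0, 170.6]
ft_force: [-0.3, 0.3, -0.0]
finger_gap: 42.6
grip_force: 0.0
time: 21.18
tool_pos: [513.5, -81.0, 306.5]
tcp_rot: [-179.9, 29.9, 170.5]
ft_force: [9.1, -2.7, -13.3]
finger_gap: 20.5
grip_force: 39.7
t 21.175 tcp [513.5 -81.  306.5] [-179.9   29.9  170.5] grasp [589.7 -93.9 172.2] F [  9.1  -2.7 -13.3] gap 20.5 gf 39.7 q [-16. -15. 120.   4.  45. -98.]
```

```bash
python3 -m jog '0 0.02 0 0 0 0 1;0 0.02 0 0 0 0 1;0 0.02 0 0 0 0 1;0 0.015 0 0 0 0 1;0 0.01 0 0 0 0 1'; python3 st.py; for i in 1; do python3 -m jog '0 0.01 0 0 0 0 1;0 0.01 0 0 0 0 1;0 0.01 0 0 0 0 1;0 0.01 0 0 0 0 1'; done; python3 st.py;  python3 -m jog '0 0.01 0 0 0 0 1;0 0.01 0 0 0 0 1;0 0.01 0 0 0 0 1;0 0.01 0 0 0 0 1'; python3 st.py
```

```text
time: 21.8
tool_pos: [514.7, -73.7, 306.5]
tcp_rot: [-179.8, 29.9, 170.5]
ft_force: [6.0, -12.4, -12.7]
finger_gap: 21.0
grip_force: 39.9
t 21.8 tcp [514.7 -73.7 306.5] [-179.8   29.9  170.5] grasp [590.9 -87.  172.2] F [  6.  -12.4 -12.7] gap 21.0 gf 39.9 q [-15. -15. 120.   3.  45. -97.]
time: 22.3
tool_pos: [515.4, -69.8, 306.5]
tcp_rot: [-179.8, 29.9, 170.5]
ft_force: [7.0, -11.0, -12.6]
finger_gap: 20.9
grip_force: 39.9
t 22.3 tcp [515.4 -69.8 306.5] [-179.8   29.9  170.5] grasp [591.6 -83.1 172.2] F [  7.  -11.  -12.6] gap 20.9 gf 39.9 q [-14. -15. 120.   3.  45. -96.]
time: 22.8
tool_pos: [516.1, -65.9, 306.6]
tcp_rot: [-179.8, 29.9, 170.5]
ft_force: [7.0, -11.0, -12.8]
finger_gap: 20.4
grip_force: 39.9
t 22.8 tcp [516.1 -65.9 306.6] [-179.8   29.9  170.5] grasp [592.3 -79.2 172.2] F [  7.  -11.  -12.8] gap 20.4 gf 39.9 q [-14. -15. 120.   3.  45. -95.]
```

```bash
python3 -m jog '0 0.01 0 0 0 0 1;0 0.01 0 0 0 0 1;0 0.01 0 0 0 0 1;0 0.01 0 0 0 0 1'; python3 -m jog '0 0.01 0 0 0 0 1;0 0.01 0 0 0 0 1;0 0.01 0 0 0 0 1'
```

```text
time: 23.3
tool_pos: [516.8, -62.0, 306.5]
tcp_rot: [-179.8, 29.9, 170.5]
ft_force: [7.5, -13.3, -12.6]
finger_gap: 20.4
grip_force: 39.9
time: 23.68
tool_pos: [517.4, -58.4, 306.5]
tcp_rot: [-179.9, 29.9, 170.5]
ft_force: [8.8, -7.1, -12.9]
finger_gap: 20.6
grip_force: 39.8
```

```bash
python3 -m jog '0 0.01 0 0 0 0 1;0 0.01 0 0 0 0 1'; python3 st.py
```

```text
time: 23.92
tool_pos: [517.8, -55.5, 306.5]
tcp_rot: [-180.0, 29.9, 170.5]
ft_force: [10.5, -1.4, -13.7]
finger_gap: 20.6
grip_force: 40.2
t 23.925 tcp [517.8 -55.5 306.5] [-180.    29.9  170.5] grasp [594.1 -68.3 172.2] F [ 10.5  -1.4 -13.7] gap 20.6 gf 40.2 q [-12. -15. 120.   2.  45. -94.]
```

```bash
cat > th.py <<'E'
from h import *
def look(p0,name=None):
    S=snapshot("side");T=snapshot("top");us,ut=proj(S,p0).astype(int),proj(T,p0).astype(int)
    fr=lambda i:(i[...,0]>60)&(i[...,0]>1.6*i[...,1])&(i[...,0]>1.6*i[...,2])
    bx=lambda u:(u[0]-20,u[1]-20,u[0]+20,u[1]+20)
    print("T",*fit([S,T],[mask(S,bx(us),fr),mask(T,bx(ut),fr)],tbar(0),p0))
    P=lambda s,u:cv2.resize(s["img"][max(0,u[1]-50):u[1]+50,u[0]-75:u[0]+75],(450,300))
    if name:cv2.imwrite(name,np.vstack([P(S,us),P(T,ut)])[:,:,::-1])
E
python3 -c '
from th import *
look(np.array([574.,40,146]),"pics/d4.png")'
```

```text
T [579.24589401  40.10146608 142.75301945] [ 0.61225873  0.02417302  0.0158157  -0.70854985] [(226, 243.6610107421875), (94, 113.79931640625)]
```

View pics/d4.png

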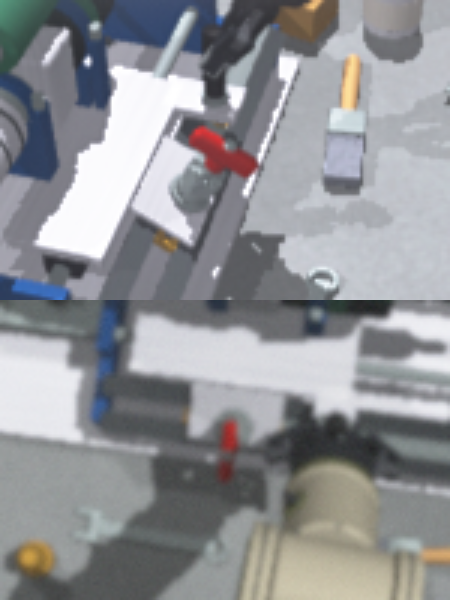

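The fit puts T-handle z at 142.8, against 142.2 when home at the start and about 151 on the bar. So the pin has dropped, with travel around 116 mm. I'll confirm the lock with gentle tugs both ways.

```bash
python3 -m jog '0 0.01 0 0 0 0 1;0 0.01 0 0 0 0 1;0 0.01 0 0 0 0 1'; python3 st.py;  python3 -m jog '0 -0.015 0 0 0 0 1;0 -0.015 0 0 0 0 1;0 -0.015 0 0 0 0 1;0 -0.01 0 0 0 0 1'; python3 st.py
```

```text
time: 24.4
tool_pos: [518.2, -53.2, 306.5]
tcp_rot: [-179.9, 29.9, 170.5]
ft_force: [9.4, -6.4, -13.3]
finger_gap: 20.9
grip_force: 40.4
t 24.4 tcp [518.2 -53.2 306.5] [-179.9   29.9  170.5] grasp [594.5 -66.3 172.2] F [  9.4  -6.4 -13.3] gap 20.9 gf 40.4 q [-12. -15. 120.   2.  45. -93.]
time: 24.9
tool_pos: [517.7, -56.3, 306.5]
tcp_rot: [179.8, 29.9, 170.5]
ft_force: [15.2, 15.5, -14.4]
finger_gap: 20.6
grip_force: 40.6
t 24.9 tcp [517.7 -56.3 306.5] [179.8  29.9 170.5] grasp [594.1 -68.5 172.2] F [ 15.2  15.5 -14.4] gap 20.6 gf 40.6 q [-12. -15. 120.   2.  45. -94.]
```

```bash
python3 -m jog '0 0.015 0 0 0 0 1;0 0.015 0 0 0 0 1;0 0.015 0 0 0 0 1;0 0.015 0 0 0 0 1;0 0.015 0 0 0 0 1'; python3 st.py;python3 -m jog '0 -0.01 0 0 0 0 1;0 -0.01 0 0 0 0 1;0 0 0 0 0 0 1'; python3 st.py
```

```text
time: 25.52
tool_pos: [518.6, -51.3, 306.5]
tcp_rot: [-179.9, 29.9, 170.5]
ft_force: [9.6, -8.8, -12.7]
finger_gap: 20.7
grip_force: 40.9
t 25.525 tcp [518.6 -51.3 306.5] [-179.9   29.9  170.5] grasp [594.8 -64.4 172.2] F [  9.6  -8.8 -12.7] gap 20.7 gf 40.9 q [-12. -15. 120.   1.  45. -93.]
time: 25.9
tool_pos: [518.3, -52.5, 306.5]
tcp_rot: [-180.0, 29.9, 170.5]
ft_force: [11.4, 0.4, -13.6]
finger_gap: 20.4
grip_force: 40.7
t 25.9 tcp [518.3 -52.5 306.5] [-180.    29.9  170.5] grasp [594.6 -65.3 172.2] F [ 11.4   0.4 -13.6] gap 20.4 gf 40.7 q [-12. -15. 120.   2.  45. -93.]
```

```bash
python3 -c '
from th import *
look(np.array([576.,42,143]))'; python3 -m jog '0 0.015 0 0 0 0 1;0 0.015 0 0 0 0 1;0 0.015 0 0 0 0 1'; python3 st.py;python3 -c '
from th import *
look(np.array([576.,42,143]))'
```

```text
T [579.63143348  42.36648783 141.60235946] [ 0.57124212  0.15121375  0.03244804 -0.67138118] [(224, 244.0208740234375), (101, 114.0582275390625)]
time: 26.38
tool_pos: [518.8, -50.2, 306.5]
tcp_rot: [-179.7, 29.9, 170.6]
ft_force: [5.4, -21.7, -13.8]
finger_gap: 20.6
grip_force: 41.6
t 26.375 tcp [518.8 -50.2 306.5] [-179.7   29.9  170.6] grasp [594.9 -63.8 172.2] F [  5.4 -21.7 -13.8] gap 20.6 gf 41.6 q [-11. -15. 120.   1.  45. -92.]
T [580.49474915  43.7790172  142.14033782] [ 0.50448048  0.0418316  -0.04605735 -0.6057294 ] [(229, 244.55029296875), (100, 114.158935546875)]
```

```bash
python3 -m jog '0 -0.015 0 0 0 0 1;0 -0.015 0 0 0 0 1;0 0 0 0 0 0 1;0 0 0 0 0 0 0.4;0 0 0 0 0 0 0'; python3 -m jog '0 0 -0.1 0 0 0 -0.3;0 0 -0.3 0 0 0 -0.4;0 0 -0.3 0 0 0 -0.4;0 0 -0.3 0 0 0 -0.4;0 0 -0.1 0 0 0 -0.4'; python3 -m jog '0 0 0 0 0 0 -0.4;0 0 0 0 0 0 -0.4;0 0 0 0 0 0 -0.4'; python3 -c '
from th import *
import st
look(np.array([578.,42,143]),"pics/d5.png")
s=snapshot("side");cv2.imwrite("pics/e5.png",cv2.resize(s["img"][:,:,::-1],(800,600),interpolation=cv2.INTER_CUBIC))'
```

```text
time: 27.1
tool_pos: [519.2, -51.4, 308.7]
tcp_rot: [-179.9, 30.1, 170.6]
ft_force: [-1.3, 0.1, -0.1]
finger_gap: 42.2
grip_force: 0.0
time: 27.72
tool_pos: [464.4, -42.0, 406.2]
tcp_rot: [-179.9, 30.3, 170.6]
ft_force: [0.6, -0.6, -1.1]
finger_gap: 59.5
grip_force: 0.0
time: 28.1
tool_pos: [464.6, -42.1, 401.6]
tcp_rot: [-179.9, 29.9, 170.6]
ft_force: [0.3, -0.0, 0.3]
finger_gap: 60.0
grip_force: 0.0
t 28.1 tcp [464.6 -42.1 401.6] [-179.9   29.9  170.6] grasp [540.8 -55.1 267.3] F [ 0.3 -0.   0.3] gap 60.0 gf 0.0 q [-12. -30. 121.   1.  59. -93.]
T [579.53259403  43.09474808 141.84895939] [ 0.69172225  0.06685236 -0.017972   -0.80875854] [(236, 244.1258544921875), (96, 114.315673828125)]
```

View pics/e5.png

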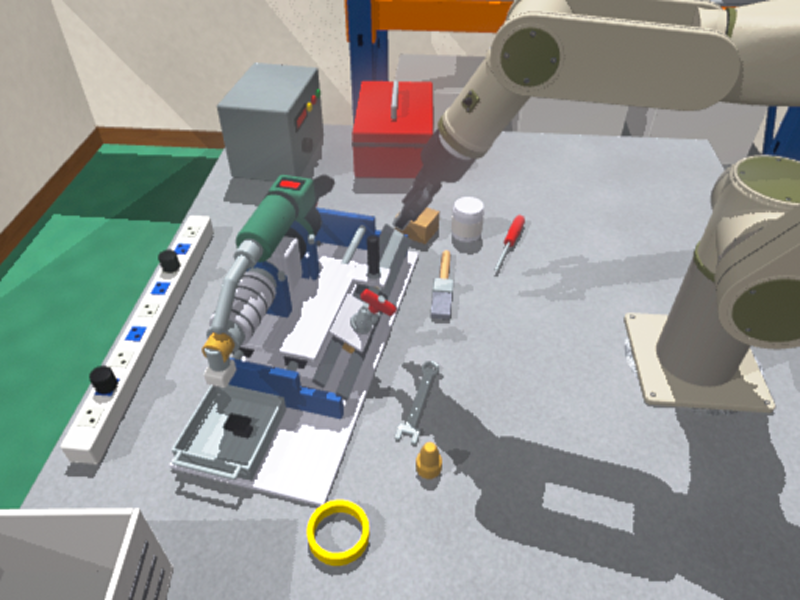

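The side view shows the carriage at the left end, the T-handle low at turn 0 (375,300), the nozzle at (220,375) by the pan, and the bystanders unmoved. The lock tug held both ways, so I'm handing in.

```bash
python3 -c '
from bench import *
print(hand_in())'
```

```text
the job is handed in; nothing more can be done
None
```

The job is handed in at about 28 s on the robot's clock: the carriage is locked in the second hole, at roughly 116–120 mm of travel by camera, with the pin home, the nozzle at the purge pan, the gripper clear and the other things on the bench not visibly moved; the hand-in returned no verdict.

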